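# Load the die press without upsetting the die

## Task

Load the bench die press: with the fingertips, push the white cutting board across the bed flat against the long fence, and slide it along the fence under the low pressure plate until it is fully home against the two stops at the back. The cutting die must ride in on the board just as it stands, so do not touch it, and keep die and board from tipping or scraping the pressure plate. Nothing is to be lifted, and everything else on the table stays where it is.

Things in the scene. Friction and masses are not known exactly. Their poses are not given: they have to be found in the camera images.
- press: Bench die press, fixed (never moves). Base: grey bed plate 460 x 260 mm, 16 mm thick. Origin: middle of the bed's underside, on the table; x along the bed in the feed direction, towards the portal end; y across, z up. Fully home, the board's origin is at x = 75, y = 0 mm here, its x along this x, and its tail end at x = -50 mm, 120 mm outside the pressure plate.
- fence (a point): Middle of the working face of the fence, at bed level (16 mm above the table): a steel bar 15 mm wide, 14 mm high and 400 mm long beside the board, along x of the press from x = -200 to +200 mm; the face lies at y = -60 mm and looks to +y. Axes as the press.
- stops (a point): Point at bed level midway between the working faces of the two back stops: steel blocks 28 mm wide, 16 mm high, centred at y = -35 and +35 mm of the press, faces at its x = +200 mm and looking to -x. Axes as the press.
- portal (a point): Middle of the portal, at bed level: x = 130, y = 0 mm of the press. Two columns 30 mm thick stand at y = -107 and +107 mm; over them a crosshead 260 mm wide (y), 64 mm deep (x), 128 to 176 mm above the table, with bearings up to 226 mm. A raised lever leans from there, at y = -82 mm, away to x = 278 mm of the press, 415 mm high. Axes as the press.
- platen: The press's pressure plate: steel, 120 (x) x 150 (y) x 16 mm, hanging still under the crosshead. Origin: middle of its underside, 55 mm above the bed, 71 mm above the table, at x = 130, y = 0 mm of the press; axes as the press.
- board: Loose white plastic cutting board, 250 (x) x 120 (y) x 15 mm, about 0.42 kg, lying on the bed a little askew, clear of the fence and outside the pressure plate. Origin: middle of its underside; x along its length, towards the end that enters first; z up. A grey sheet 104 x 108 x 2 mm fixed on it is centred at x = 55 mm (top 17 mm up). With the die on it, it slides at about 3 to 6 N.
- die: Loose cutting die standing on the grey sheet: an oblong ring of strip steel with cut corners and two cross ribs, 38 (x) x 82 (y) x 32 mm high, about 0.28 kg. Origin: middle of its underside; z up. It starts within 3 mm of the sheet's middle (x = 55, y = 0 mm of the board), its top 6 mm lower than the pressure plate. Only friction holds it.
- round_die: Spare round cutting die, a steel ring 42 mm across and 32 mm high, standing on the bed behind the fence. Origin: middle of its underside. To be left alone.
- thread_spool: Thread spool 42 mm across, 60 mm high, upright on the table. Origin: middle of its underside. To be left alone.
- tape_roll: Roll of paper tape lying flat, 90 mm across, 19 mm high. Origin: middle of its underside. To be left alone.
- mallet: Mallet with a wooden handle, 240 mm long, lying on the table. Origin: near the middle of its length, on the table. To be left alone.
- glue_tin: Tin 64 mm across, 85 mm high, upright on the table. Origin: middle of its underside. To be left alone.
- buckle_tray: Clear open tray of buckles, 130 x 180 x 40 mm. Origin: middle of its underside. To be left alone.
- screwdriver: Screwdriver 170 mm long with a black handle, lying on the table. Origin: near the middle of its length, on the table. To be left alone.

How it is judged (in metres and radians):
At the end, for the whole second after the job is handed in: The board lies flat on the bed at rest, within 5 mm of touching both the fence and the two back stops and square to the press within 0.03 rad; the die stands upright on the grey sheet under the pressure plate, its middle within 12 mm of the sheet's middle each way (x of board in the frame of press between 0.07 and 0.08 m and y of board in the frame of press between -0.005 and 0.005 m and z of board in the frame of press between 0.012 and 0.019 m and angle between the x axis of board and the x axis of press, either way round below 0.03 rad and angle between board's own z axis and vertical below 0.03 rad and angle between die's own z axis and vertical below 0.05 rad and x of die in the frame of board between 0.043 and 0.067 m and y of die in the frame of board between -0.012 and 0.012 m and z of die in the frame of board between 0.014 and 0.02 m and linear speed of each of board, die below 0.01 m/s).
It fails at once if the board is lifted or tipped (z of board in the frame of press above 0.021 m or angle between board's own z axis and vertical above 0.06 rad).
It fails at once if the die is lifted off the sheet, tipped, or shifted more than 12 mm from its middle (z of die in the frame of board above 0.022 m or angle between die's own z axis and vertical above 0.12 rad or not (x of die in the frame of board between 0.043 and 0.067 m and y of die in the frame of board between -0.012 and 0.012 m)).
It fails at once if the robot touches the die (contact force between any of the arm, the fingers and die above 0.5 N).
It fails at once if the die or the board scrapes the pressure plate (contact force between any of die, board and platen above 0.5 N).
It fails at once if something else on the table is disturbed (moved more than 15 mm; the round die 12 mm) (distance of round_die from where it was at the start of the episode above 0.012 m or distance of any of thread_spool, tape_roll, mallet, glue_tin, buckle_tray, screwdriver from where it was at the start of the episode above 0.015 m).
It also fails if it takes over 61 s, if anything falls off the work surface, if the arm or the gripper's body presses on something with over 40 N, if the wrist force passes 120 N, or if a joint passes its speed limit or range.

## Robot

A 6-joint arm with a two-finger parallel gripper is mounted at the origin on the work surface. World frame = base frame: x ahead of the robot, y to its left, z up, the work surface at z = 0. Lengths are in mm, angles in rad, forces in N, time in s.
With the tool pointing down it reaches from about 275 to 750 mm from the base axis. Payload 10.2 kg.
Tool frame: the origin (TCP) lies at the very end of the fingers, on their centre line; the grasp point (between the pads) lies 19 mm behind it (ctrl.hold_point_z is the distance from the TCP to the grasp point, in mm); z points along the fingers, y is the direction in which the jaws open and shut (so a half turn about z gives the same grasp; the last joint's range is limited). The gripper opens to 85 mm and grips with 20 to 120 N. Pads are 22 mm wide; open, the fingers measure 114 mm over their backs; the gripper's body (76 mm by 85 mm) begins 54 mm behind the grasp point. The pads swing forward as they close: fully open they stand 13 mm farther back than shut.
Start: joints at [-1.366, 0.313, 1.498, -0, 1.331, -0.223], TCP at [217.795, -477.699, 231.294] pointing down, gripper open.
Joint ranges: [-2.94, 2.94], [-0.97, 2.17], [0.19, 2.56], [-1.23, 4.37], [0.02, 3.11], [-2.88, 2.88]. Speed limits (rad/s): [2.39, 2.39, 3.01, 3.14, 3.14, 3.14].

## Interface

Orientations are given as a unit quaternion [w, x, y, z].
In Python, from rig import readout, cams, workorder, spotter, ctrl gives the robot as it stands.
- The arm moves only by the tool step_arm, never from a script. Its argument "plan" is text: rows parted by semicolons, each of 5 numbers parted by spaces: the shift along the tool's x, y, z in cm, then the turn about the tool's z in degrees, then the opening in per cent of the stroke, from 0 (shut) to 100 (fully open). In form: x y z twist gripper; .... A call has 1 to 10 rows; each row is the pose to reach, as a shift and turn from the pose commanded when the call began, along the tool's axes at that moment; what a row does not reach only later rows make up. A row lasts 1/10 s, in which the tool goes at most 50 mm and 8.59 degrees, less where a joint would pass 70% of its speed; a pose out of reach is approached as far as the arm can. A call with a gripper value outside its range is refused whole. The fingers move at their own pace and stop on an object; "grip_force" is the grip in N (left out, the last holds). Time passes only in rows, so rows that repeat a pose let the fingers close. It gives the time, the measured TCP pose, the force and the opening at its end, in the units of the state.
- readout.sense(): the state, without advancing time (a new reading comes with each control period).
- cams.capture(name): name is "scene" or "top" or "wrist"; returns (picture, depth): 400x640x3 uint8, red, green, blue; 400x640 float32, mm along the optical axis (not along the pixel's ray), 0 where there is no reading.
- cams.camera_info(name): a dict with "vfov" (degrees; the focal length in pixels is half the picture's height over the tangent of half this angle, whatever the lens; pixels are square), "cx", "cy" (the principal point, pixels), "k1" (the pictures are not rectified: a ray, as slopes to the right and down, at radius r is drawn at 1 + k1 r^2 times it, then the intrinsics apply), "rvec" (rotation vector, rad) and "tvec" (3), from world to camera coordinates, as OpenCV has them. Camera axes: x right, y down, z forward; pixel columns grow to the right and rows downward; lengths in mm; the calibration is good to about 2 mm. A picture is of the moment at which its call begins: read the wrist's pose just before it. camera_info takes no time and is no camera call; for the wrist camera it gives the pose at the moment of the call.
- workorder.finish_job(): hands the job in, once; it reports no verdict.
Trained networks look in the newest picture that a camera, given by its name, has taken for a name from the list of things; names that differ only in an ending like _2 or _b are one class to them, and where a whole thing is asked for, a point or a joint stands for the part that bears it (a point fixed in the world has none). Each returns a list of dicts, best first, with "conf" (0 to 1); they miss things now and then, are a little off and sometimes report something else, mostly with a low value. They report only what shows in the picture. A call takes as long as a camera call.
- spotter.regions_of(camera, target): "pixels" (400x640 bool, what is visible of it) and "extent" ([centre column, centre row, width, height] in pixels, round what is visible of it).
The state is a dict: "time_s": time; "joints": joint angles; "dq": joint speeds; "tau": joint torques, N m; "eef_pos": TCP position; "ee_rot": TCP orientation; "force": force on the tool from outside, world axes, zero at the start; "wrist_torque": the same for the moment, N m; "grip_width": opening from 0.0 (shut) to 1.0 (fully open).
Only numpy, scipy, OpenCV 4.12 (cv2) and the standard library are available. Lean on these libraries where they do the work, as an engineer would, in place of code of your own. Each camera call takes 0.05 s, during which the arm holds its last target. There are 200 camera calls.

## Working session

There is one attempt and no reset: what is moved stays moved. The work goes in short steps, Python scripts to look and compute and a tool call to move; the robot and the scene stay as the last step left them, time stands still between calls to the robot, and variables do not carry over. Pictures are saved under pics/ and viewed, about 8 in all and at most 12, crops included, and the job is handed in when it is done.

Besides the shell and the picture viewer there is one more tool, called after "Call:" as name(argument=value, ...) on one line, values as JSON. step_arm: Moves the arm, as the interface text tells. Its arguments: {"type":"object","properties":{"plan":{"type":"string"},"grip_force":{"type":"number"}},"required":["plan"]}

```bash
mkdir -p pics; ls
cat > h.py <<'E'
import numpy as np,cv2
from rig import readout,cams,workorder,spotter,ctrl
def cap(n,f=None):
    i=cams.camera_info(n); p,d=cams.capture(n)
    if f: cv2.imwrite('pics/'+f,p[:,:,::-1])
    return i,p,d
def world(i,d,uv):
    """pixels (N,2) + depth -> world points"""
    uv=np.atleast_2d(uv).astype(float); f=200/np.tan(np.radians(i['vfov'])/2)
    R=cv2.Rodrigues(np.array(i['rvec'],float))[0]; t=np.array(i['tvec'],float).ravel()
    k=np.array([[f,0,i['cx']],[0,f,i['cy']],[0,0,1]])
    n=cv2.undistortPoints(uv[:,None],k,np.array([i['k1'],0,0,0.]))[:,0]
    z=d[uv[:,1].astype(int),uv[:,0].astype(int)]
    return (np.c_[n,np.ones(len(n))]*z[:,None]-t)@R
E
python3 - <<'E'
from h import *
print(readout.sense())
for n in ('top','scene'):
    i,p,d=cap(n,n+'1.png'); print(n,i)
    for t in ('board','die','platen','press'):
        for r in spotter.regions_of(n,t)[:2]:
            v,u=np.nonzero(r['pixels']); w=world(i,d,np.c_[u,v]); w=w[d[v,u]>0]
            print(t,round(r['conf'],2),np.round(r['extent']),np.median(w,0).round(),np.percentile(w,2,0).round(),np.percentile(w,98,0).round())
E
```

```text
pics
{'time_s': 0.0, 'joints': array([-1.36640096e+00,  3.13458155e-01,  1.49844660e+00,  1.66231325e-05,
        1.33101746e+00, -2.23412458e-01]), 'dq': array([ 4.55796858e-05,  1.61634308e-03,  5.60295604e-04, -2.63412535e-03,
       -1.29030750e-03,  1.28205547e-03]), 'tau': array([-5.13422196e-05, -4.12265646e+01, -2.59742850e+01, -1.74064708e-04,
        4.13921691e-03,  1.48976532e-06]), 'eef_pos': array([ 217.74244858, -477.42678298,  230.7273275 ]), 'ee_rot': array([-6.64675110e-04,  9.77209858e-01,  2.12274470e-01,  1.43931102e-05]), 'force': array([-0.01479113, -0.24390341, -0.569577  ]), 'wrist_torque': array([0.03310374, 0.039021  , 0.01512474]), 'grip_width': 0.9962836556885613}
top {'vfov': 54.59632866733715, 'cx': 316.17457273829103, 'cy': 194.37673330995665, 'k1': -0.05005068961328458, 'rvec': array([ 2.18474479, -2.17031221,  0.04045157]), 'tvec': array([ -9.97029953, 568.26020877, 894.09248582])}
board 0.57 [345. 217. 111.  58.] [520. -80.  31.] [ 462. -196.   26.] [578.  42.  36.]
die 0.76 [326. 215.  17.  40.] [526. -25.  64.] [482. -41.  31.] [560.  -5.  67.]
pl
[... 222 characters left out ...]
9006146, 'cy': 199.62484708538935, 'k1': -0.020044512803318423, 'rvec': array([ 1.88788569,  1.59623507, -0.64764485]), 'tvec': array([ -56.69081885, -347.21487352, 1229.425647  ])}
board 0.58 [298. 206. 112.  55.] [537. -95.  32.] [ 465. -199.   17.] [583.  41.  35.]
die 0.83 [325. 194.  18.  38.] [525. -25.  58.] [481. -44.  32.] [562.   1.  67.]
platen 0.84 [378. 193.  35.  54.] [579.  88.  87.] [491.  66.  74.] [636. 113.  89.]
platen 0.33 [387. 164. 316. 221.] [636.  96.  30.] [ 432. -223.    8.] [692. 261. 394.]
press 0.72 [388. 165. 317. 220.] [636.  96.  30.] [ 435. -223.    9.] [692. 260. 394.]
press 0.18 [303. 280.  82.  10.] [ 714. -125.   22.] [ 697. -173.    8.] [721. -19.  27.]
```

View pics/top1.png

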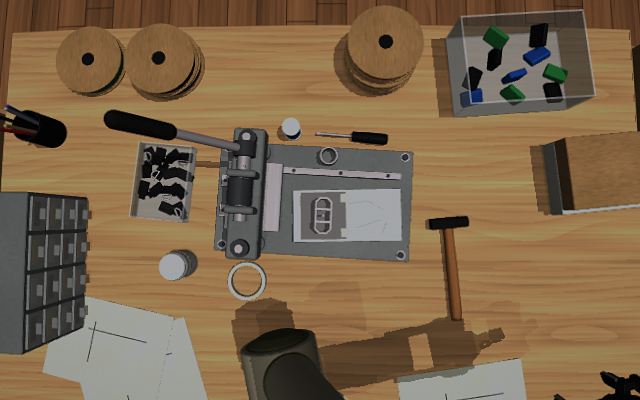

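View pics/scene1.png

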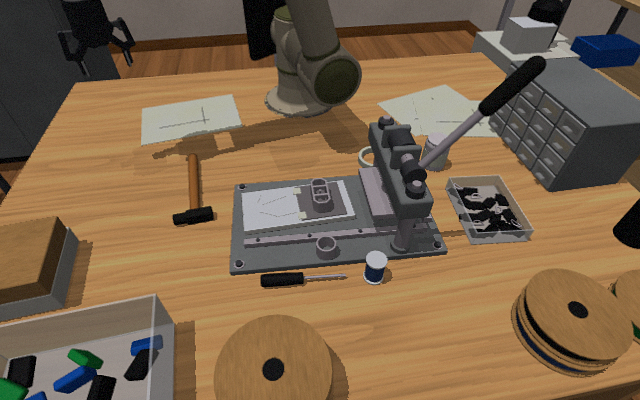

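The top view shows the feed direction pointing image-left (world +y). The fence is on the far side (row ~173, world +x). The board is askew at cols 293-402, rows 188-243, and the mallet is right of the bed at cols 428-468. Next I'll measure with rectangle fits.

```bash
cat >> h.py <<'E'
def pts(i,d):
    v,u=np.mgrid[0:400,0:640]; w=world(i,d,np.c_[u.ravel(),v.ravel()]).reshape(400,640,3); w[d==0]=np.nan; return w
def rect(P):
    (c,s,a)=cv2.minAreaRect(P.astype(np.float32)); return np.round(c,1),np.round(s,1),round(a,2)
E
python3 - <<'E'
from h import *
for n in ('top','scene'):
    i,p,d=cap(n); w=pts(i,d); g=p.astype(int); z=w[...,2]
    m=np.zeros((400,640),bool)
    # board white
    b=spotter.regions_of(n,'board')[0]['pixels']; 
    wh=(g.min(2)>130)&(np.ptp(g,axis=2)<25)&(z>24)&(z<40)&(w[...,0]>440)&(w[...,0]<610)&(w[...,1]>-215)&(w[...,1]<60)
    k=np.ones((3,3),np.uint8)
    print(n,'net board',rect(w[b&(z>24)&(z<38)][:,:2]),'white',wh.sum(),rect(w[cv2.morphologyEx(wh.astype(np.uint8),cv2.MORPH_OPEN,k)>0][:,:2]), np.nanmedian(z[wh]))
    pr=spotter.regions_of(n,'press')[0]['pixels']
    bed=(pr|b)&(z>9)&(z<40)
    print('bed',rect(w[bed][:,:2]))
    dd=spotter.regions_of(n,'die')[0]['pixels']; q=w[dd&(z>55)]; print('die top',rect(q[:,:2]),np.median(q[:,2]))
    for t in ('platen','fence','mallet','screwdriver','tape_roll','glue_tin','round_die'):
        r=spotter.regions_of(n,t)
        if r: q=w[r[0]['pixels']]; q=q[~np.isnan(q[:,0])]; print(t,round(r[0]['conf'],2),rect(q[:,:2]),np.median(q[:,2]).round(1))
E
```

```text
top net board (array([520.2, -77.1]), array([120.1, 248.1]), 1.21) white 3544 (array([520.3, -77.3]), array([119.3, 247.8]), 1.26) 29.949766748996502
bed (array([554.1,   1.4]), array([459.8, 260.9]), 87.1)
die top (array([527.4, -14.6]), array([27.6, 42.5]), 43.07) 64.39657867005346
platen 0.74 (array([558.1, 129.4]), array([119.5, 154.8]), 87.09) 85.9
fence 0.96 (array([569.5, 148.9]), array([783.1, 321.4]), 81.84) 18.4
mallet 0.57 (array([ 398.1, -324.6]), array([237.5,  85.6]), 5.13) 22.8
screwdriver 0.94 (array([709.7, -89.7]), array([166. ,  24.8]), 84.05) 21.0
tape_roll 0.66 (array([366.1, 155.8]), array([80.8, 86.4]), 34.37) 17.4
glue_tin 0.93 (array([392.6, 317.9]), array([63.6, 96.3]), 47.26) 82.5
round_die 0.47 (array([520.9, -78.7]), array([121.5, 251.4]), 0.77) 30.6
scene net board (array([522.6, -79.4]), array([123.1, 249.7]), 1.44) white 2577 (array([522.3, -79.5]), array([121.7, 249.2]), 1.21) 31.660578580631384
bed (array([520. , 170.5]), array([367.4, 859.8]), 11.89)
die top (array([521.3, -24.7]), array([38. , 83.2]), 87.32) 64.1327943423355
platen 0.8 (array([561.5,  91.2]), array([ 49. , 151.4]), 88.65) 87.4
fence 0.64 (array([167.4, 609.2]), array([ 484.3, 1969.4]), 32.49) 29.8
mallet 0.87 (array([ 385.4, -329.1]), array([271.3,  85.9]), 4.97) 24.3
screwdriver 0.93 (array([708.9, -93.7]), array([171. ,  25.9]), 89.09) 22.0
tape_roll 0.7 (array([360. , 128.1]), array([35. , 79.7]), 71.36) 17.5
glue_tin 0.87 (array([518. , 249.8]), array([ 64.8, 311.8]), 62.86) 59.9
round_die 0.95 (array([652.4, -36.4]), array([46. , 55.2]), 72.15) 36.5
```

Call:
step_arm(plan="3.7 -3 0 5 40; 9 -7.4 0 11 40; 13 -10.8 1 16 40; 17 -14.1 2 22 40; 21 -17.4 4 27.4 40; 25 -20.7 6 27.4 40; 29 -24 8 27.4 40; 33 -27.3 9 27.4 40; 36.85 -30.48 10 27.4 40; 36.85 -30.48 11 27.4 40")

```text
time_s: 2.6
eef_pos: [427.9, -45.6, 121.7]
ee_rot: [0.0, 1.0, -0.025, 0.001]
force: [-0.2, -0.4, -0.3]
grip_width: 0.403
```

Call:
step_arm(plan="0 0 0 0 40; 0 0 0 0 40; 0 0 0 0 40; 0 0 0 0 40")

```text
time_s: 3.0
eef_pos: [426.7, -48.7, 121.9]
ee_rot: [0.0, 1.0, -0.026, 0.001]
force: [-0.2, -0.3, 0.5]
grip_width: 0.4
```

```bash
cat >> h.py <<'E'
O=np.array([554.1,1.4]); A=np.radians(87.1); PX=np.array([np.cos(A),np.sin(A)]); PY=np.array([-PX[1],PX[0]])
def press(xy): q=np.atleast_2d(xy)[:,:2]-O; return np.c_[q@PX,q@PY]
from scipy.spatial.transform import Rotation as Ro
def st():
    s=readout.sense(); q=s['ee_rot']; R=Ro.from_quat([q[1],q[2],q[3],q[0]]).as_matrix()
    print('t',round(s['time_s'],2),'press',press(s['eef_pos']).round(1),'z',s['eef_pos'][2].round(1),'F',s['force'].round(1),'toolx',np.degrees(np.arctan2(R[1,0],R[0,0])).round(2),'tilt',R[2].round(3),'grip',round(s['grip_width'],2))
E
python3 - <<'E'
from h import *
st()
i,p,d=cap('wrist','w1.png'); 
cap('scene','s2.png')
E
```

```text
t 3.0 press [[-56.5 124.7]] z 121.9 F [-0.2 -0.3  0.5] toolx -3.01 tilt [ 0.001  0.001 -1.   ] grip 0.4
```

View pics/w1.png

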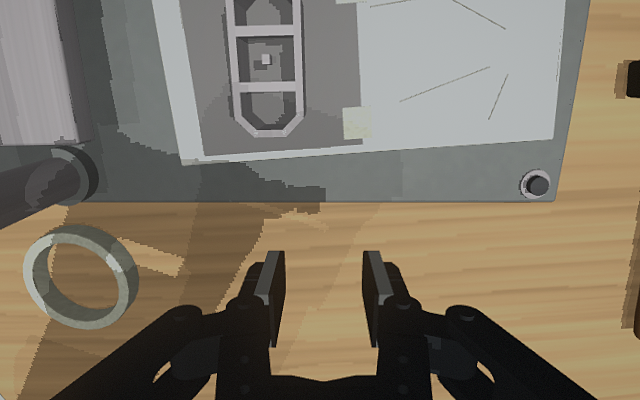

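The wrist view shows the die on the board, and the fingers below it, clear of the board's near edge (row ~160). I'll go down beside the board.

Call:
step_arm(plan="0 0 2 0 40; 0 0 4.5 0 40; 0 0 7 0 40; 0 0 8.8 0 40; 0 0 9.8 0 40; 0 0 10.2 0 40; 0 0 10.3 0 40; 0 0 10.3 0 40")

```text
time_s: 3.9
eef_pos: [427.0, -47.7, 18.9]
ee_rot: [0.0, 1.0, -0.025, 0.001]
force: [-0.1, 0.3, -0.0]
grip_width: 0.4
```

Run:
```python
from h import *
st()
i,p,d=cap('wrist','w2.png');
```

```text
t 3.9 press [[-55.5 124.4]] z 18.9 F [-0.1  0.3 -0. ] toolx -2.9 tilt [ 0.001  0.    -1.   ] grip 0.4
```

View pics/w2.png

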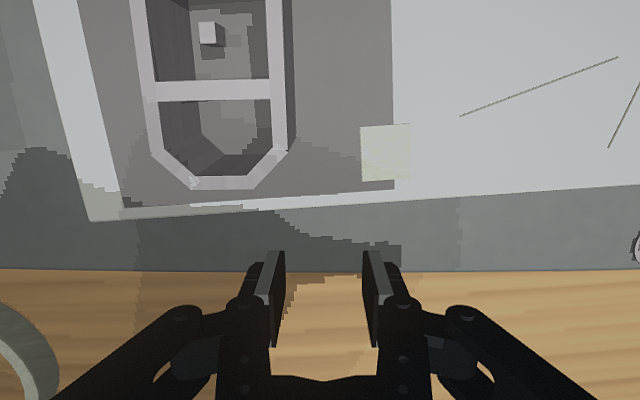

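Call:
step_arm(plan="0.3 0 0 0 40; 0.6 0 0 0 40; 0.9 0 0 0 40; 1.2 0 0 0 40; 1.4 0 0 0 40; 1.6 0 0 0 40; 1.8 0 0 0 40; 2.0 0 0 0 40; 2.2 0 0 0 40; 2.4 0 0 0 40")

```text
time_s: 4.95
eef_pos: [449.3, -48.2, 18.0]
ee_rot: [-0.001, 1.0, -0.025, -0.002]
force: [-7.7, 1.4, 5.2]
grip_width: 0.397
```

Call:
step_arm(plan="0.2 0 0 0 40; 0.4 0 0 0 40; 0.6 0 0 0 40; 0.8 0 0 0 40; 1.0 0 0 0 40; 1.2 0 0 0 40; 1.4 0 0 0 40; 1.6 0 0 0 40; 1.7 0 0 0 40; 1.8 0 0 0 40")

```text
time_s: 5.95
eef_pos: [467.3, -49.1, 18.0]
ee_rot: [-0.001, 1.0, -0.025, -0.002]
force: [-5.6, 1.4, 2.9]
grip_width: 0.399
```

```bash
cat >> h.py <<'E'
def look(n='top',f=None):
    i,p,d=cap(n,f); w=pts(i,d); z=w[...,2]
    g=p.astype(int)
    wh=(g.min(2)>130)&(np.ptp(g,axis=2)<25)&(z>24)&(z<40)
    r=spotter.regions_of(n,'board'); b=r[0]['pixels']&(z>24)&(z<37)
    print(n,'board net',rect(press(w[b])),rect(press(w[b&wh])))
    r=spotter.regions_of(n,'die'); q=press(w[r[0]['pixels']&(z>55)&(z<69)])
    print('die',rect(q),q.mean(0).round(1))
E
python3 - <<'E'
from h import *
st(); look('scene','s3.png'); look('top')
E
```

```text
t 5.95 press [[-54.8  84.1]] z 18.0 F [-5.6  1.4  2.9] toolx -2.88 tilt [-0.004 -0.001 -1.   ] grip 0.4
scene board net (array([-86.4,  11.4]), array([124. , 250.1]), 89.36) (array([-86.5,  12.8]), array([123.1, 249.1]), 89.85)
die (array([-31.5,  11.3]), array([84. , 37.8]), 86.57) [-31.6   9.1]
top board net (array([-84.4,  13.1]), array([120.1, 247.9]), 89.85) (array([-84.4,  13. ]), array([119.5, 247.8]), 89.93)
die (array([-32.3,   3.8]), array([29.4, 58.7]), 31.91) [-29.5   1.5]
```

Call:
step_arm(plan="0.2 0 0 0 40; 0.4 0 0 0 40; 0.6 0 0 0 40; 0.8 0 0 0 40; 1.0 0 0 0 40; 1.1 0 0 0 40; 1.2 0 0 0 40; 1.2 0 0 0 40")

```text
time_s: 7.05
eef_pos: [480.5, -50.3, 18.2]
ee_rot: [0.0, 1.0, -0.025, -0.0]
force: [-2.3, 0.3, -1.7]
grip_width: 0.402
```

Call:
step_arm(plan="0.1 0 0 0 40; 0.2 0 0 0 40; 0.2 0 0 0 40")

```text
time_s: 7.35
eef_pos: [480.7, -50.2, 18.2]
ee_rot: [-0.0, 1.0, -0.025, -0.003]
force: [-13.4, -2.3, 5.8]
grip_width: 0.402
```

Run:
```python
from h import *
st(); look('scene','s4.png'); look('top')
```

```text
t 7.35 press [[-55.3  70.7]] z 18.2 F [-13.4  -2.3   5.8] toolx -2.86 tilt [-0.005 -0.    -1.   ] grip 0.4
scene board net (array([-87.1,  -3.4]), array([250.1, 124.1]), 0.09) (array([-87.1,  -3.6]), array([123.3, 249.8]), 89.69)
die (array([-32.6,  -3.7]), array([81.8, 34.5]), 86.99) [-32.   -6.8]
top board net (array([-85.2,  -0.3]), array([120.1, 248.6]), 89.57) (array([-85.2,  -0.9]), array([118.3, 248.5]), 89.14)
die (array([-34.5, -12.6]), array([28.3, 47.7]), 57.61) [-34.2 -11.8]
```

Run:
```python
from h import *
print(readout.sense()['joints'].round(2))
i,p,d=cap('top'); w=pts(i,d); r=spotter.regions_of('top','mallet'); 
for x in r[:2]:
    q=w[x['pixels']&(w[...,2]>8)]; h=q[q[:,0]>455]; print(x['conf'],np.percentile(press(h),[1,99],axis=0).round(),np.percentile(h[:,2],99), len(h))
```

```text
[-0.35  0.52  1.84 -0.    0.79  1.28]
```

Call:
step_arm(plan="-0.5 0 0 0 40; -1.5 0 0 0 40; -3 0 0 0 40; -4 0 -2 0 40; -4.5 0 -6 0 40; -4.5 0 -9 0 40; -4.5 0 -10 0 40")

```text
time_s: 8.45
eef_pos: [438.7, -48.5, 121.1]
ee_rot: [0.001, 1.0, -0.025, 0.003]
force: [0.3, 0.1, -0.5]
grip_width: 0.399
```

Call:
step_arm(plan="0 3 0 -8 40; 0 6 0 -16 40; 2 9 0 -24 40; 4 12 0 -32.5 40; 6 15 0 -41 40; 8 17.7 0 -49.5 40; 10 17.7 0 -58 40; 11.27 17.73 0 -66.5 40; 11.27 17.73 0 -75 40; 11.27 17.73 0 -83 40")

```text
time_s: 9.45
eef_pos: [541.2, -230.7, 117.0]
ee_rot: [-0.0, 0.763, 0.646, -0.0]
force: [-0.3, -0.0, -0.1]
grip_width: 0.4
```

Call:
step_arm(plan="0 0 0 -7 40; 0 0 0 -7 40; 0 0 0 -7 40; 0 0 0 -7 40")

```text
time_s: 9.85
eef_pos: [541.2, -230.8, 118.0]
ee_rot: [-0.0, 0.726, 0.688, 0.0]
force: [-0.6, 0.3, 0.7]
grip_width: 0.4
```

Run:
```python
from h import *
st()
i,p,d=cap('wrist','w3.png'); w=pts(i,d); P=press(w.reshape(-1,3)).reshape(400,640,2); z=w[...,2]
for t in ('mallet','board'):
    for x in spotter.regions_of('wrist',t)[:1]:
        q=x['pixels']&(z>8)&(z<60); print(t,x['conf'],np.percentile(P[q],[1,99],axis=0).round(1),np.percentile(z[q],[2,98]),q.sum())
look('top')
```

```text
t 9.85 press [[-232.5    1.2]] z 118.0 F [-0.6  0.3  0.7] toolx 86.97 tilt [ 0. -0. -1.] grip 0.4
mallet 0.75 [[-362.    16.1]
 [-279.4  253.3]] [10.17077066 26.27058254] 7091
board 0.97 [[-209.5  -60.2]
 [-107.6   56.4]] [29.43211162 32.29508582] 33301
top board net (array([-83.9,   0.1]), array([119.5, 245.9]), 89.44) (array([-84.1,  -0. ]), array([119.2, 245.5]), 89.53)
die (array([-33.2, -12.3]), array([56.3, 34.4]), 85.21) [-37.4 -19.4]
```

View pics/w3.png

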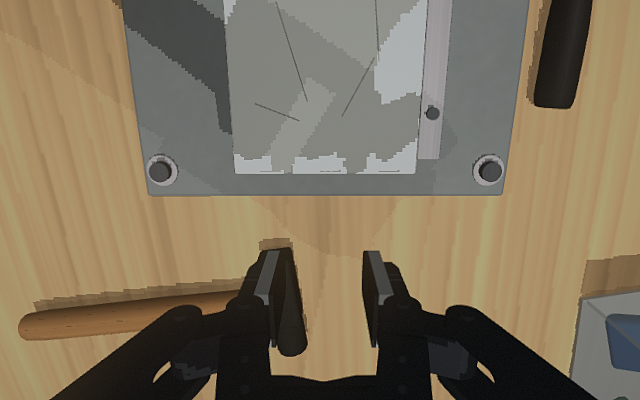

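The wrist view shows the board's tail edge (row ~173) ahead of the fingers and its right side against the fence (col ~418). The mallet head is at press x < -279, so it's clear. I'll go down behind the tail.

Call:
step_arm(plan="0 0 2 0 40; 0 0 4.5 0 40; 0 0 7 0 40; 0 0 8.8 0 40; 0 0 9.6 0 40; 0 0 9.9 0 40; 0 0 9.9 0 40; 0.2 0 9.9 0 40; 0.4 0 9.9 0 40; 0.6 0 9.9 0 40")

```text
time_s: 11.15
eef_pos: [541.8, -224.7, 19.8]
ee_rot: [0.0, 0.725, 0.689, 0.0]
force: [0.4, -0.7, -0.6]
grip_width: 0.401
```

Call:
step_arm(plan="0.2 0 0 0 40; 0.4 0 0 0 40; 0.6 0 0 0 40; 0.8 0 0 0 40; 1 0 0 0 40; 1.2 0 0 0 40; 1.4 0 0 0 40; 1.6 0 0 0 40; 1.8 0 0 0 40; 2 0 0 0 40")

```text
time_s: 12.15
eef_pos: [542.6, -204.8, 19.4]
ee_rot: [0.0, 0.725, 0.689, -0.0]
force: [-0.6, -5.0, 1.1]
grip_width: 0.398
```

Run:
```python
from h import *
st(); look('top'); look('scene')
```

```text
t 12.15 press [[-206.5    1. ]] z 19.4 F [-0.6 -5.   1.1] toolx 87.11 tilt [-0.  0. -1.] grip 0.4
top board net (array([-63.7,   0.4]), array([235.4, 119.9]), 0.1) (array([-57.9,   0.6]), array([118.9, 224.2]), 89.96)
die (array([-15.8,  -1.3]), array([78.2, 37.8]), 86.19) [-14.2   0.5]
scene board net (array([-71.5,  -2.2]), array([122.2, 250.3]), 89.81) (array([-58.6,  -2.4]), array([224.3, 121.4]), 0.09)
die (array([-16.3,  -1.2]), array([85.9, 38.4]), 86.73) [-16.9  -3.7]
```

Call:
step_arm(plan="0.2 0 0 0 40; 0.5 0 0 0 40; 0.8 0 0 0 40; 1.1 0 0 0 40; 1.4 0 0 0 40; 1.7 0 0 0 40; 2 0 0 0 40; 2.3 0 0 0 40; 2.6 0 0 0 40; 2.9 0 0 0 40")

```text
time_s: 13.45
eef_pos: [544.0, -175.6, 19.3]
ee_rot: [-0.0, 0.725, 0.689, -0.0]
force: [-0.4, -4.3, -0.4]
grip_width: 0.399
```

Call:
step_arm(plan="0.3 0 0 0 40; 0.6 0 0 0 40; 0.9 0 0 0 40; 1.2 0 0 0 40; 1.5 0 0 0 40; 1.8 0 0 0 40; 2.1 0 0 0 40; 2.4 0 0 0 40; 2.7 0 0 0 40; 3 0 0 0 40")

```text
time_s: 14.45
eef_pos: [545.5, -145.6, 19.2]
ee_rot: [-0.0, 0.725, 0.689, -0.0]
force: [0.2, -4.0, -1.0]
grip_width: 0.403
```

Run:
```python
from h import *
st(); look('top'); look('scene','s5.png')
```

```text
t 14.45 press [[-147.3    1.2]] z 19.2 F [ 0.2 -4.  -1. ] toolx 87.11 tilt [ 0. -0. -1.] grip 0.4
top board net (array([-13.4,   0.1]), array([173.3, 120.4]), 0.12) (array([-14.6,   0.2]), array([118.8, 170.3]), 89.85)
die (array([43.4, -0.2]), array([77.2, 37.8]), 87.23) [44.  -1.1]
scene board net (array([-12.2,  -3.4]), array([126.6, 248.8]), 89.61) (array([-14.4,  -1.4]), array([123.5, 194.5]), 89.02)
die (array([43. , -1.7]), array([85.2, 38.5]), 86.41) [42.5 -3.2]
```

View pics/s5.png

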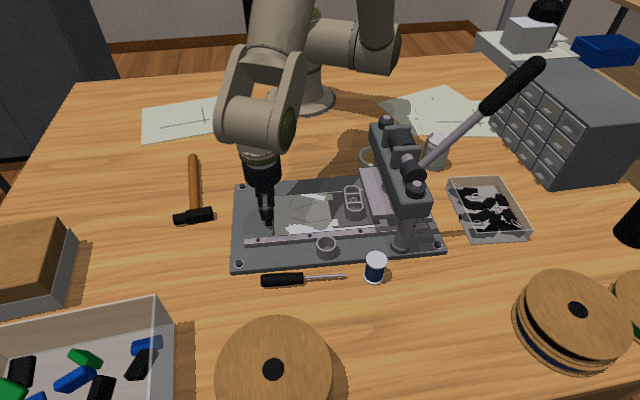

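The scene view shows the die at (353,200) about to pass under the plate, and the board lying along the fence. I'll keep pushing.

Call:
step_arm(plan="0.2 0 0 0 40; 0.5 0 0 0 40; 0.8 0 0 0 40; 1.1 0 0 0 40; 1.4 0 0 0 40; 1.7 0 0 0 40; 2 0 0 0 40; 2.3 0 0 0 40; 2.6 0 0 0 40; 2.9 0 0 0 40")

```text
time_s: 15.75
eef_pos: [547.0, -116.7, 19.3]
ee_rot: [-0.0, 0.725, 0.689, -0.0]
force: [0.8, -3.3, -1.0]
grip_width: 0.402
```

Call:
step_arm(plan="0.3 0 0 0 40; 0.6 0 0 0 40; 0.9 0 0 0 40; 1.2 0 0 0 40; 1.5 0 0 0 40; 1.8 0 0 0 40; 2.1 0 0 0 40; 2.4 0 0 0 40; 2.7 0 0 0 40; 3 0 0 0 40")

```text
time_s: 16.75
eef_pos: [548.5, -86.7, 19.3]
ee_rot: [-0.0, 0.725, 0.689, -0.0]
force: [0.7, -4.4, -1.7]
grip_width: 0.401
```

Call:
step_arm(plan="0.2 0 0 0 40; 0.4 0 0 0 40; 0.6 0 0 0 40; 0.8 0 0 0 40; 1.0 0 0 0 40; 1.2 0 0 0 40; 1.4 0 0 0 40; 1.6 0 0 0 40; 1.7 0 0 0 40; 1.8 0 0 0 40")

```text
time_s: 17.75
eef_pos: [549.4, -68.9, 19.3]
ee_rot: [-0.0, 0.725, 0.689, -0.0]
force: [0.5, -3.6, -2.3]
grip_width: 0.398
```

Run:
```python
from h import *
st(); look('scene')
```

```text
t 17.75 press [[-70.4   1.1]] z 19.3 F [ 0.5 -3.6 -2.3] toolx 87.12 tilt [ 0. -0. -1.] grip 0.4
scene board net (array([63.6, -1.6]), array([248.8, 121. ]), 0.27) (array([ 8.9, -3.5]), array([140.8, 119.4]), 2.24)
die (array([291.5, 151.6]), array([29.5, 64.6]), 61.47) [286.8 149.4]
```

Call:
step_arm(plan="0.1 0 0 0 40; 0.2 0 0 0 40; 0.3 0 0 0 40; 0.4 0 0 0 40; 0.5 0 0 0 40; 0.6 0 0 0 40; 0.7 0 0 0 40; 0.8 0 0 0 40")

```text
time_s: 18.7
eef_pos: [549.8, -60.9, 19.3]
ee_rot: [-0.0, 0.725, 0.689, 0.0]
force: [-0.6, -4.4, -1.6]
grip_width: 0.4
```

Call:
step_arm(plan="0.05 0 0 0 40; 0.1 0 0 0 40; 0.15 0 0 0 40; 0.15 0 0 0 40")

```text
time_s: 19.1
eef_pos: [549.8, -60.8, 19.3]
ee_rot: [0.001, 0.725, 0.689, -0.001]
force: [-2.2, -11.0, -1.6]
grip_width: 0.399
```

The force rose to 11 N with no more travel, so the board is on the stops. I'll back off and check.

Call:
step_arm(plan="-0.3 0 0 0 40; -1 0 0 0 40; -2.5 0 0 0 40; -4.5 0 -1 0 40; -7 0 -4 0 40; -9 0 -8 0 40; -11 0 -10 0 40; -11 0 -10 0 40; -11 0 -10 0 40")

```text
time_s: 20.0
eef_pos: [543.9, -169.7, 118.8]
ee_rot: [-0.0, 0.725, 0.689, 0.0]
force: [-0.3, 0.4, -0.3]
grip_width: 0.397
```

Run:
```python
from h import *
st(); look('scene','s6.png')
try: look('top')
except Exception as e: print(e)
i,p,d=cap('wrist','w4.png'); w=pts(i,d); P=press(w.reshape(-1,3)).reshape(400,640,2); z=w[...,2]
x=spotter.regions_of('wrist','board')[0]; q=x['pixels']&(z>24)&(z<37); print(x['conf'],rect(P[q]),np.percentile(P[q],[.5,99.5],axis=0).round(1))
s=cv2.imread('pics/s6.png')[130:280,220:460]
cv2.imwrite('pics/v.png',np.hstack([cv2.resize(s,(640,400),interpolation=2)[:, :400] if 0 else cv2.resize(s,(480,300)),cv2.resize(p[:,:,::-1],(320,200)).repeat(1,0) if 0 else cv2.copyMakeBorder(cv2.resize(p[:,:,::-1],(320,200)),0,100,0,0,0)]))
```

```text
t 20.0 press [[-171.4    1.5]] z 118.8 F [-0.3  0.4 -0.3] toolx 87.05 tilt [ 0.001 -0.    -1.   ] grip 0.4
scene board net (array([73.3, -1.2]), array([252.1, 122.7]), 0.0) (array([72. , -1.6]), array([248.3, 121.8]), 0.25)Traceback (most recent call last):
  File "<stdin>", line 2, in <module>
  File "h.py", line 31, in look
    r=spotter.regions_of(n,'die'); q=press(w[r[0]['pixels']&(z>55)&(z<69)])
                                             ~^^^
IndexError: list index out of range
```

Run:
```python
from h import *
i,p,d=cap('wrist','w4.png'); w=pts(i,d); P=press(w.reshape(-1,3)).reshape(400,640,2); z=w[...,2]
x=spotter.regions_of('wrist','board')[0]; q=x['pixels']&(z>24)&(z<37); print(x['conf'],np.percentile(P[q],[.5,99.5],axis=0).round(1))
s=cv2.imread('pics/s6.png')[130:280,220:460]
cv2.imwrite('pics/v.png',np.vstack([cv2.resize(s,(480,300)),cv2.resize(p[:,:,::-1],(480,300))]))
```

```text
0.65 [[-52.  -60.6]
 [-44.2  57.1]]
```

View pics/v.png

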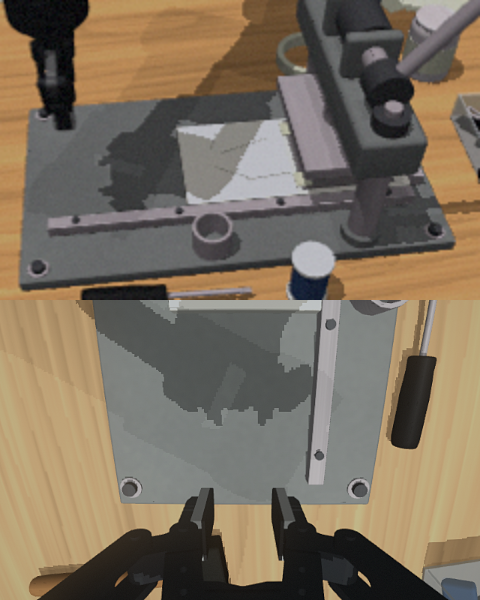

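```bash
python3 -c "
from h import *
print(workorder.finish_job())"
```

```text
the job is handed in; nothing more can be done
None
```

I pushed the board square against the fence with two spread fingertips on its near side. I then slid it along from the tail end, under the pressure plate, until it stopped hard at the back. The job was handed in soon after 20 s; no verdict is reported.

| Check | Reading | Wanted |
|---|---|---|
| Force against the fence | about 13 N, no further travel | firm contact |
| Force against the stops | about 11 N, no further travel | firm contact |
| Board position (scene camera) | x ≈ 73.3, y ≈ -1.2 mm, about 0° turned | x 70–80, y ±5 mm |
| Board tail end (wrist camera) | x ≈ -52 mm | -50 mm |

- **Disagreement:** the board reads about 2 mm short of fully home in both pictures. That is about the calibration error, and the hard stop says it is home.
- **Die:** I could not see it once it was under the plate. My last sight of it was about 60 mm of pushing before the plate hid it, with its middle about 55 mm along the board and within 2 mm sideways, as required.
- **Failed check:** the last look for the die found nothing and ended that script before the top-camera board check, which I did not repeat.
- **Other things on the table:** nothing looked disturbed in the pictures I viewed, but I did not measure their positions again.

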